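# Hold the thread chest's sprung lid open

## Task

I need a cone from the thread chest, so open its self-closing lid for me. First tug the lid up by its handle to feel whether the catch is on, before touching the thumb slide; if the lid is caught, push the thumb slide fully over to free it. Then raise the lid by the handle to well past halfway to upright and finish while still holding the handle and keeping the lid up, with the standing cone and the jar beside the chest left where they are.

Things in the scene. Friction and masses are not known exactly. Their poses are not given: they have to be found in the camera images.
- chest: Grey steel chest, fixed, 200 (x) x 300 (y) x 120 mm high without lid. Origin under its centre on the bench; x points from its front (robot's side) to its back, z up. A dark catch housing stands out from the front wall at chest x -150 to -100, y -145 to -55 mm, z 70 to 120 mm. A bolt hidden in it, unseen, holds the lid's tongue or not (about even odds).
- lid_angle (a joint): Lid angle, rad: 0 shut, grows as the front edge rises, stop at 1.3. Flat plate 200 x 300 x 8 mm on the rim, 0.45 kg +-25%, hinged on the rear rim. Bolt on: it lifts only about 0.04 (6 mm at the handle), then stops hard. Bolt off: it rises freely; 0.08 is clear of the play. Weight and spring (4 to 6 N at the handle when shut) pull it shut from any angle.
- lid: The lid with its handle. Origin in the middle of its hinge line, which does not move: 100 mm behind the chest's centre, 120 mm above the bench, the line running along the chest's y. Axes as the chest's when shut (the plate reaches 200 mm along -x), turning with the lid.
- handle (a point): Steel handle on the lid: round bar 10 mm thick, 110 mm long along the chest's y, on a leg at each end. Point mid-bar, axes as the lid's (the chest's when shut). Lid shut: bar axis 160 mm in front of the hinge line, 43 mm above it, 35 mm above the lid's top, free space beneath. It circles the hinge line as the lid opens; the bar can turn in a grip.
- slide (a joint): Thumb slide of the catch, m: 0 at the start, 0.018 at its stop. Moves along the chest's -y, away from the chest's middle, needs 2 to 3 N, stays where left. From 0.013 on the bolt is surely off, and it stays off.
- slide_knob (a point): Middle of the top of the slide's black knob, an upright fin 18 (x) x 8 (y) x 22 mm high on the catch housing's top; at the start at chest x -135, y -92, z 142 mm. Its broad faces look along the chest's y.
- thread_cone: Bystander: a standing cone of pale thread on a black foot, 72 mm across, 117 mm high, to the left of the chest. Origin under its centre.
- tack_jar: Bystander: a closed glass jar, 60 mm across, 75 mm high, to the right of the chest. Origin under its centre.

How it is judged:
By the outcome, as a careful person would: the job done as asked, in the order asked, and still so for the second after the job is handed in, while the arm keeps its last pose, push and grip.
It also fails if it takes over 58 s, if anything falls off the work surface, if the arm or the gripper's body presses on something with over 40 N, if the wrist force passes 120 N, or if a joint passes its speed limit or range.

## Robot

A 7-joint arm with a two-finger parallel gripper is mounted at the origin on the work surface. World frame = base frame: x ahead of the robot, y to its left, z up, the work surface at z = 0. Lengths are in mm, angles in rad, forces in N, time in s.
With the tool pointing down it reaches from about 400 to 875 mm from the base axis. Payload 19.3 kg.
Tool frame: the origin (TCP) lies at the very end of the fingers, on their centre line; the grasp point (between the pads) lies behind it (arm.hold_point_z is the z of the grasp point in the tool frame, in mm); z points along the fingers, y is the line along which they close (so a half turn about z gives the same grasp; the last joint's range is limited). The gripper opens to 85 mm and grips with 20 to 120 N. Pads are 22 mm wide; open, the fingers measure 114 mm over their backs; the gripper's body (76 mm by 85 mm) begins 54 mm behind the grasp point. The pads swing forward as they close: fully open they stand 13 mm farther back than shut.
Start: joints at [-0.07, 0.521, -0.036, 1.599, 0.021, 1.021, -0.113], TCP at [624.991, -0.025, 207.391] pointing down, gripper open.
Joint ranges: [-2.91, 2.91], [-0.3, 2.13], [-1.5, 1.42], [0.17, 2.43], [-1.26, 4.41], [0.16, 1.93], [-2.52, 2.52]. Speed limits (rad/s): [1.89, 1.89, 2.39, 2.39, 3.01, 3.01, 3.01].

## Interface

Orientations are given as [roll, pitch, yaw] about the fixed x, y, z axes, in that order (R = Rz(yaw) Ry(pitch) Rx(roll)).
In Python, from rig import arm, get_image gives the robot as it stands.
- The arm moves only by the shell command python3 -m pendant 'ROWS' [FORCE]. ROWS is JSON, a list of rows, each a list of 7 numbers: the turn, a rotation vector about the tool's x, y, z in units of 90 degrees (1.0 is 90 degrees), then the shift along the tool's x, y, z in units of 500 mm (1.0 is 500 mm), then the closure, from -1 (fully open) to 1 (shut). In form: [[rx, ry, rz, x, y, z, claw], ...]. A call has 1 to 20 rows; each row is the pose to reach, as a shift and turn from the pose commanded when the call began, along the tool's axes at that moment; what a row does not reach only later rows make up. A row lasts 1/8 s, in which the tool goes at most 62.5 mm and 10.7 degrees, less where a joint would pass 70% of its speed; a pose out of reach is approached as far as the arm can. A call with a number of a shift or a turn outside -1 to 1 is refused whole. A call with a gripper value outside its range is refused whole. The fingers move at their own pace and stop on an object; FORCE is the grip in N (left out, the last holds). Time passes only in rows, so rows that repeat a pose let the fingers close. It gives the time, the measured TCP pose, the force, the opening and the grip force at its end, in the units of the state.
- arm.sense(): the state, without advancing time (a new reading comes with each control period).
- get_image(name): name is "scene" or "side" or "wrist"; returns a dict with "img" (480x640x3 uint8, red, green, blue), "intrinsics" (3x3 intrinsics, pixels), "R" (3x3) and "t" (3): a world point X has camera coordinates R X + t. Camera axes: x right, y down, z forward; pixel columns grow to the right and rows downward; lengths in mm; the calibration is good to about 2 mm. A picture is of the moment at which its call begins. There is no depth.
- arm.finish_job(): hands the job in; it is judged then, once.
The state is a dict: "clock": time; "joint_pos": joint angles; "qvel": joint speeds; "joint_efforts": joint torques, N m; "ee_pos": TCP position; "tool_rot": TCP orientation; "contact_force": force on the tool from outside, world axes, zero at the start; "ft_torque": the same for the moment, N m; "opening": opening from 0.0 (shut) to 1.0 (fully open); "gripper_force": force on a finger pad.
Only numpy, scipy, OpenCV 4.12 (cv2) and the standard library are available. Lean on these libraries where they do the work, as an engineer would, in place of code of your own. Each camera call takes 0.05 s, during which the arm holds its last target. There are 200 camera calls.

## Working session

There is one attempt and no reset: what is moved stays moved. The work goes in short steps, Python scripts to look and compute and a shell command to move; the robot and the scene stay as the last step left them, time stands still between calls to the robot, and variables do not carry over. Pictures are saved under pics/ and viewed, at most 10 in all, crops included, and the job is handed in when it is done.

```bash
ls; mkdir -p pics; python3 - <<'E'
from rig import arm,get_image
import cv2,numpy as np
for n in("scene","side"):
    d=get_image(n);cv2.imwrite(f"pics/{n}0.png",d["img"][:,:,::-1]);np.savez(f"{n}0.npz",**d)
    print(n,np.round(d["intrinsics"],1).tolist(),np.round(d["R"],3).tolist(),np.round(d["t"]).tolist())
print(arm.sense(),arm.hold_point_z)
E
```

```text
pics
scene [[547.7, 0.0, 319.9], [0.0, 547.7, 240.5], [0.0, 0.0, 1.0]] [[-0.462, 0.887, 0.007], [0.576, 0.307, -0.758], [-0.674, -0.346, -0.652]] [261.0, -243.0, 1526.0]
side [[503.3, 0.0, 323.0], [0.0, 503.3, 247.7], [0.0, 0.0, 1.0]] [[0.679, -0.734, -0.013], [-0.501, -0.45, -0.739], [0.537, 0.508, -0.673]] [-396.0, 394.0, 588.0]
{'clock': 0.1, 'joint_pos': array([-0.07020221,  0.52196177, -0.03629914,  1.59989321,  0.02118485,
        1.02108549, -0.11275907]), 'qvel': array([-2.77735325e-04, -1.81896601e-03, -2.00050195e-04, -1.92388532e-03,
        2.65927104e-05, -6.96974412e-04, -6.87222268e-04]), 'joint_efforts': array([ 6.00351588e-03, -9.28489351e+01,  1.98515877e+00, -3.70530617e+01,
        1.82421418e-02,  5.33716375e-03, -2.83208755e-05]), 'ee_pos': array([ 6.24708434e+02, -4.33770125e-02,  2.06899714e+02]), 'tool_rot': array([-3.14063148e+00,  6.62419458e-05,  1.57079503e+00]), 'contact_force': array([-0.11910682, -0.51768656, -0.46350701]), 'ft_torque': array([-0.00217136,  0.03345569,  0.02161139]), 'gripper_force': 0.0, 'opening': 0.9962744580147306} -18.700000000000003
```

View pics/scene0.png

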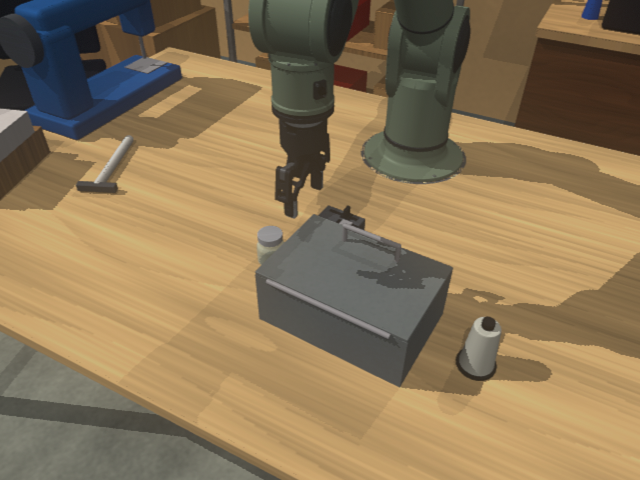

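View pics/side0.png

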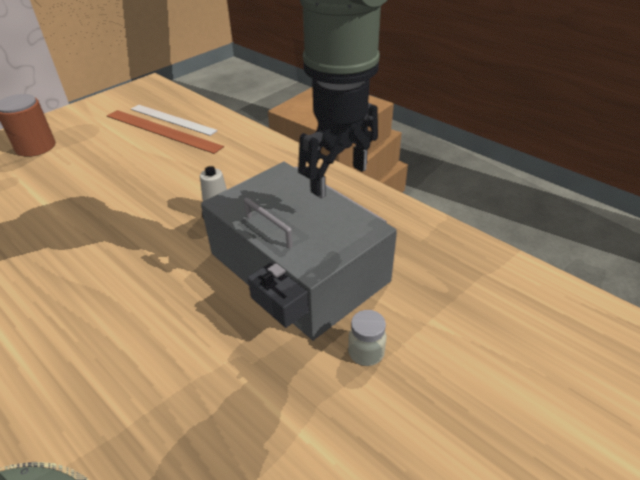

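The scene view shows the chest lid with corners near (316,219), (452,270), (403,330) and (258,272). In the side view they are near (285,164), (394,232), (310,290) and (204,210), with the bar from (248,204) to (290,232). The housing is at the front right, the jar at (367,338) and the cone at (212,190).

```bash
cat > h.py <<'E'
import numpy as np
def ray(d,uv,z):
    R,t,K=d["R"],d["t"],d["intrinsics"]
    c=-R.T@t; v=R.T@np.linalg.solve(K,[*uv,1.]); return c+v*(z-c[2])/v[2]
def proj(d,X):
    p=d["intrinsics"]@(d["R"]@X+d["t"]); return p[:2]/p[2]
E
python3 - <<'E'
from h import *
s=np.load("scene0.npz");e=np.load("side0.npz")
for d,L in((s,[(316,219),(452,270),(403,333),(258,272)]),(e,[(310,291),(204,210),(285,164),(394,232)])):
    print([np.round(ray(d,p,128)).tolist()[:2] for p in L])
for d,L in((s,[(345,229),(399,246)]),(e,[(290,232),(248,204)])): print("bar",[np.round(ray(d,p,163)).tolist()[:2] for p in L])
print("knob",ray(s,(347,207),142),ray(e,(268,275),142))
print("jar",ray(e,(368,321),75),ray(s,(270,233),75),"cone",ray(e,(210,171),117),ray(s,(489,321),117))
E
python3 - <<'E'
import cv2
a=cv2.imread("pics/side0.png")[150:350,180:400]
cv2.imwrite("pics/c1.png",cv2.resize(a,None,fx=3,fy=3,interpolation=2)[:600])
E
```

```text
[[531.0, -28.0], [546.0, 257.0], [724.0, 231.0], [714.0, -48.0]]
[[509.0, -45.0], [524.0, 232.0], [724.0, 231.0], [701.0, -57.0]]
bar [[571.0, 54.0], [569.0, 160.0]]
bar [[557.0, 43.0], [560.0, 148.0]]
knob [482.86959999  17.42735245 142.        ] [480.94259781  14.94523783 142.        ]
jar [ 557.68055999 -120.15848508   75.        ] [ 558.46895491 -121.47480315   75.        ] cone [617.53109455 338.31155332 117.        ] [623.95404902 346.25964337 117.        ]
```

View pics/c1.png

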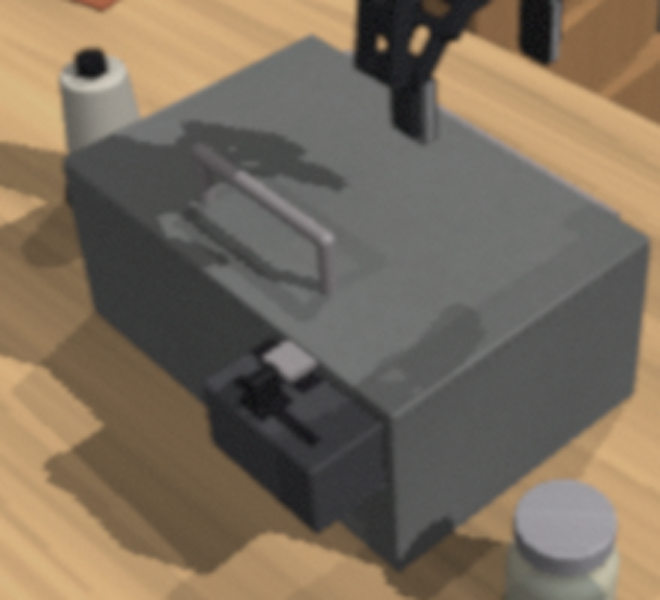

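The crop shows the lid corners at (309.3,288.3), (202.7,202.3), (284,162.3) and (396,230) in full-image pixels. The bar runs from (247.7,200.7) to (289.3,230), and the knob top is about (268,275).

```bash
python3 - <<'E'
from h import *
from scipy.optimize import least_squares
s=np.load("scene0.npz");e=np.load("side0.npz")
def pts(q):
    c,sn=np.cos(q[2]),np.sin(q[2]);M=np.array([[c,-sn,0],[sn,c,0],[0,0,1]]);o=np.array([q[0],q[1],0])
    return lambda p:o+M@np.array(p,float)
C=[(-100,-150,128),(-100,150,128),(100,150,128),(100,-150,128)]
obs=[(e,p,u) for p,u in zip(C,[(309.3,288.3),(202.7,202.3),(284,162.3),(396,230)])]
obs+=[(s,p,u) for p,u in zip(C,[(316,219),(452,270),(403,333),(258,272)])]
obs+=[(e,(-60,-55,163),(289.3,230)),(e,(-60,55,163),(247.7,200.7)),(e,(-135,-92,142),(268,275.5)),(s,(-135,-92,142),(347,207))]
f=lambda q:np.concatenate([proj(d,pts(q)(p))-u for d,p,u in obs])
r=least_squares(f,[620,90,-.08],loss="soft_l1",f_scale=2);P=pts(r.x)
print(r.x,np.round(r.fun.reshape(-1,2),1).tolist());print("handle",P((-60,0,163)),"knob",P((-135,-92,142)))
E
```

```text
[ 6.22862233e+02  9.83615518e+01 -7.88039606e-02] [[0.9, 1.1], [-1.8, -0.6], [1.4, -2.0], [2.3, -0.2], [-2.3, -7.5], [1.2, -4.0], [2.8, 6.6], [-4.2, -3.1], [-0.7, -0.1], [-0.2, -0.8], [-1.0, -1.3], [0.3, -0.5]]
handle [563.04843867 103.08489714 163.        ] knob [481.03873267  17.27459402 142.        ]
```

```bash
python3 -m pendant '[[0,0,0.025,0.1,-0.06,0,-1],[0,0,0.05,0.206,-0.124,0,-1],[0,0,0.05,0.206,-0.124,0,-1],[0,0,0.05,0.206,-0.124,0,-1]]' 60; python3 - <<'E'
from rig import arm,get_image
import cv2,numpy as np
for n in("wrist","side"):
    d=get_image(n);cv2.imwrite(f"pics/{n}1.png",d["img"][:,:,::-1]);np.savez(f"{n}1.npz",**d)
from h import *
d=np.load("wrist1.npz")
q=(622.9,98.4,-.0788);c,s=np.cos(q[2]),np.sin(q[2])
for p in[(-60,-55,163),(-60,55,163),(-135,-92,142)]:
    print(proj(d,np.array([q[0]+c*p[0]-s*p[1],q[1]+s*p[0]+c*p[1],p[2]])))
a=cv2.imread("pics/side1.png")[150:350,180:400]
w=cv2.imread("pics/wrist1.png")
cv2.imwrite("pics/c2.png",np.hstack([cv2.resize(w,(400,300)),cv2.resize(a,(400,300))]))
E
```

```text
clock: 0.6
ee_pos: [563.1, 102.7, 207.3]
tool_rot: [-3.142, 0.0, 1.493]
contact_force: [0.2, -0.6, -0.4]
opening: 1.0
gripper_force: 0.0
[318.76293068 343.30872002]
[318.9428816  167.71243731]
[214.5741196  373.63205341]
```

View pics/wrist1.png

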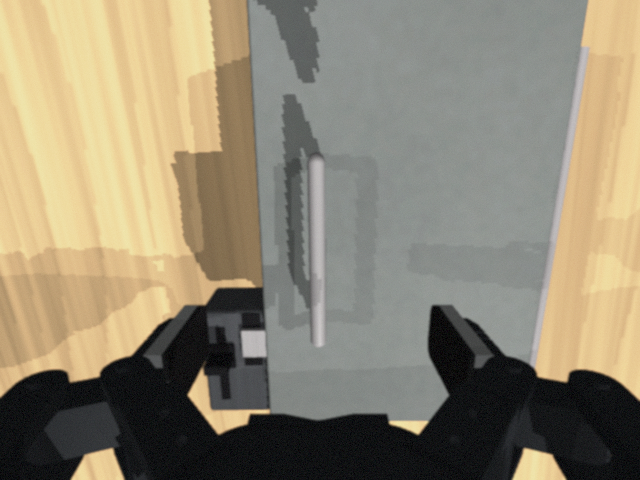

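The wrist view shows the bar from (317,155) to (318,345), centred between the open fingers. The knob is near (220,355).

```bash
python3 -m pendant '[[0,0,0,0.005,0,0.06,-1],[0,0,0,0.005,0,0.122,-1],[0,0,0,0.005,0,0.122,-1],[0,0,0,0.005,0,0.122,1],[0,0,0,0.005,0,0.122,1],[0,0,0,0.005,0,0.122,1],[0,0,0,0.005,0,0.122,1],[0,0,0,0.005,0,0.122,1],[0,0,0,0.005,0,0.122,1],[0,0,0,0.005,0,0.122,1]]' 60
```

```text
clock: 1.95
ee_pos: [563.2, 105.5, 146.4]
tool_rot: [-3.142, -0.0, 1.492]
contact_force: [0.4, 0.4, 0.5]
opening: -0.002
gripper_force: 0.0
```

```bash
python3 - <<'E'
from rig import arm,get_image
import cv2,numpy as np
d=get_image("wrist");e=get_image("side")
w=cv2.resize(d["img"][:,:,::-1],(400,300));a=cv2.resize(e["img"][130:310,170:410,::-1],(400,300))
cv2.imwrite("pics/c3.png",np.hstack([w,a]))
E
```

```text
(no output)
```

View pics/c3.png

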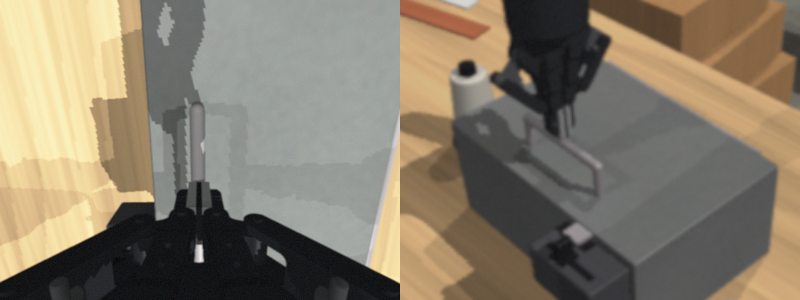

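The wrist half shows the bar running between the closed fingers, with its far part at (197,140) and a near bit at (198,253). The reading, though, says fully shut with no force, so I'll zoom in and re-read the state.

```bash
python3 -m pendant '[[0,0,0,0,0,0,1],[0,0,0,0,0,0,1]]' 60; python3 - <<'E'
from rig import arm,get_image
import cv2,numpy as np
from h import *
d=get_image("wrist");e=get_image("side");s=arm.sense()
print(s["opening"],s["gripper_force"],s["ee_pos"],s["contact_force"])
p=s["ee_pos"]
print(proj(e,p),proj(e,p+[0,0,18.7]),proj(d,p),proj(d,p+[0,0,18.7]))
w=cv2.resize(d["img"][240:420,220:420,::-1],(400,360),interpolation=2);a=cv2.resize(e["img"][160:250,220:320,::-1],(400,360),interpolation=2)
cv2.imwrite("pics/c4.png",np.hstack([w,a]))
E
```

```text
clock: 2.3
ee_pos: [563.2, 105.5, 146.4]
tool_rot: [3.142, -0.0, 1.492]
contact_force: [-0.2, -0.8, 0.0]
opening: 0.002
gripper_force: 0.0
0.002590182687871886 0.0 [563.21373059 105.46460312 146.40571131] [ 0.59302259 -0.35538296  0.3999291 ]
[267.2939103  221.44675206] [266.30352005 212.69258333] [319.11810723 291.03891623] [319.22564416 307.82914842]
```

View pics/c4.png

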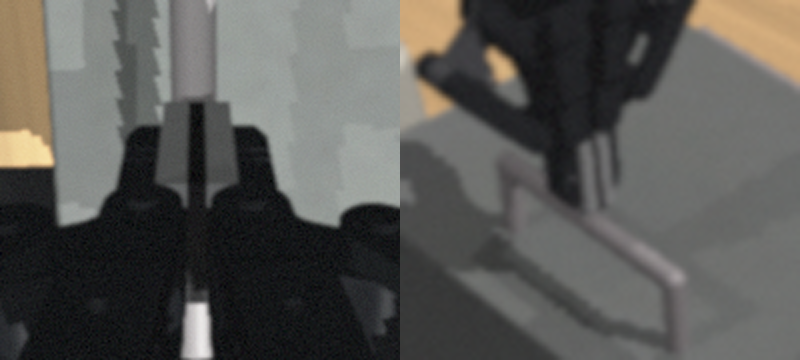

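```bash
python3 - <<'E'
from h import *
e=np.load("side0.npz")
for z in(207,220,235):
  print(z,[proj(e,np.array([624.7+x,0,z])).round() .tolist() for x in(-50,50)])
from rig import get_image
d=get_image("side")
for z in(128,146,165,175): print(z,proj(d,np.array([563.2,105.5,z])).round())
E
```

```text
207 [[317.0, 216.0], [359.0, 187.0]]
220 [[317.0, 209.0], [360.0, 181.0]]
235 [[317.0, 201.0], [360.0, 173.0]]
128 [268. 230.]
146 [267. 222.]
165 [266. 213.]
175 [266. 208.]
```

Both views put the real fingertips about 20 mm above the stated TCP, so they shut just over the bar. I'll open, go lower in small steps watching the force, and close again.

```bash
python3 -m pendant '[[0,0,0,0,0,0,-1],[0,0,0,0,0,0,-1],[0,0,0,0,0,0,-1],[0,0,0,0,0,0,-1],[0,0,0,0,0,0,-1],[0,0,0,0,0,0,-1],[0,0,0,0,0,0.01,-1],[0,0,0,0,0,0.02,-1],[0,0,0,0,0,0.02,-1]]' 60;  python3 -m pendant '[[0,0,0,0,0,0.006,-1],[0,0,0,0,0,0.012,-1],[0,0,0,0,0,0.012,-1]]'
```

```text
clock: 3.58
ee_pos: [562.9, 105.4, 135.8]
tool_rot: [-3.141, 0.0, 1.492]
contact_force: [0.7, 0.0, 0.1]
opening: 0.999
gripper_force: 0.0
clock: 3.95
ee_pos: [563.1, 105.4, 130.2]
tool_rot: [-3.141, 0.0, 1.492]
contact_force: [0.8, 0.0, 0.9]
opening: 0.999
gripper_force: 0.0
```

```bash
python3 -m pendant '[[0,0,0,0,0,0.008,1],[0,0,0,0,0,0.008,1],[0,0,0,0,0,0.008,1],[0,0,0,0,0,0.008,1],[0,0,0,0,0,0.008,1],[0,0,0,0,0,0.008,1],[0,0,0,0,0,0.008,1],[0,0,0,0,0,0.008,1]]' 60
```

```text
clock: 4.95
ee_pos: [562.7, 105.5, 126.4]
tool_rot: [-3.141, 0.0, 1.492]
contact_force: [-5.9, 1.0, 3.0]
opening: 0.092
gripper_force: 58.6
```

```bash
python3 -m pendant '[[0,0,0,0,0,-0.004,1],[0,0,0,0,0,-0.008,1],[0,0,0,0,0,-0.010,1],[0,0,0,0,0,-0.010,1]]'; python3 -m pendant '[[0,0,0,0,0,-0.003,1],[0,0,0,0,0,-0.006,1],[0,0,0,0,0,-0.006,1]]'
```

```text
clock: 5.45
ee_pos: [564.0, 105.4, 131.7]
tool_rot: [3.14, -0.0, 1.492]
contact_force: [6.1, -0.1, -6.0]
opening: 0.083
gripper_force: 58.4
clock: 5.82
ee_pos: [565.0, 105.4, 134.9]
tool_rot: [3.138, -0.001, 1.492]
contact_force: [11.1, -0.2, -8.6]
opening: 0.089
gripper_force: 58.4
```

```bash
python3 -m pendant '[[0,0,0,0,0.003,-0.004,1],[0,0,0,0,0.006,-0.006,1],[0,0,0,0,0.006,-0.006,1]]';python3 -m pendant '[[0,0,0,0,0.001,-0.003,1],[0,0,0,0,0.002,-0.006,1],[0,0,0,0,0.002,-0.006,1]]'
```

```text
clock: 6.2
ee_pos: [565.8, 105.3, 137.2]
tool_rot: [-3.141, 0.0, 1.492]
contact_force: [-1.7, 0.5, -4.0]
opening: 0.086
gripper_force: 58.9
clock: 6.58
ee_pos: [566.9, 105.2, 140.4]
tool_rot: [-3.141, 0.0, 1.492]
contact_force: [-4.2, 1.6, -3.4]
opening: 0.089
gripper_force: 59.0
```

The lid has risen 14 mm (about 0.087 rad) with only about 4 N pull. That is past the 6 mm play, so the catch is off and the slide stays untouched. Next I work out the arc, tilting the tool to clear the lid edge.

```bash
cat > arc.py <<'E'
import numpy as np,sys
t0,t1,p0,p1,n,a=map(float,sys.argv[1:])
B=lambda t:np.array([160*(1-np.cos(t))+43*np.sin(t),-(160*np.sin(t)+43*(np.cos(t)-1))])
T=lambda t,p:B(t)+a*np.array([-np.sin(p),np.cos(p)])
c,s=np.cos(p0),np.sin(p0)
for k in np.arange(1,n+1)/n:
    t=t0+k*(t1-t0);p=p0+k*(p1-p0);y,z=T(t,p)-T(t0,p0)
    print("[%.3f,0,0,0,%.3f,%.3f,1]"%((p-p0)/1.5708,(c*y+s*z)/500,(-s*y+c*z)/500),end=",")
E
python3 arc.py .087 .5 0 .18 10 36
python3 - <<'E'
from rig import get_image
import cv2
cv2.imwrite("pics/s5.png",get_image("side")["img"][130:310,170:410,::-1])
E
```

```text
[0.011,0,0,0,0.004,-0.013,1],[0.023,0,0,0,0.008,-0.025,1],[0.034,0,0,0,0.013,-0.038,1],[0.046,0,0,0,0.018,-0.050,1],[0.057,0,0,0,0.023,-0.062,1],[0.069,0,0,0,0.030,-0.073,1],[0.080,0,0,0,0.036,-0.085,1],[0.092,0,0,0,0.043,-0.096,1],[0.103,0,0,0,0.051,-0.106,1],[0.115,0,0,0,0.059,-0.117,1],
```

View pics/s5.png

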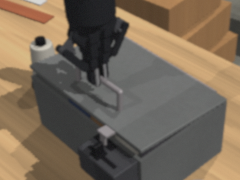

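The side crop shows the lid's front edge lifted clear of the rim, with a dark gap along (60,110) to (135,150), and the fingers holding the bar at (95,80). I'll keep raising it.

```bash
python3 -m pendant '[[0.011,0,0,0,0.004,-0.013,1],[0.023,0,0,0,0.008,-0.025,1],[0.034,0,0,0,0.013,-0.038,1],[0.046,0,0,0,0.018,-0.050,1],[0.057,0,0,0,0.023,-0.062,1],[0.069,0,0,0,0.030,-0.073,1],[0.080,0,0,0,0.036,-0.085,1],[0.092,0,0,0,0.043,-0.096,1],[0.103,0,0,0,0.051,-0.106,1],[0.115,0,0,0,0.059,-0.117,1],[0.115,0,0,0,0.059,-0.117,1]]'; python3 arc.py .5 1.12 .18 .5 14 36
```

```text
clock: 8.0
ee_pos: [595.8, 103.3, 199.5]
tool_rot: [-2.959, -0.0, 1.493]
contact_force: [-13.3, 2.2, 7.2]
opening: 0.084
gripper_force: 59.1
[0.015,0,0,0,0.007,-0.012,1],[0.029,0,0,0,0.014,-0.024,1],[0.044,0,0,0,0.022,-0.035,1],[0.058,0,0,0,0.030,-0.046,1],[0.073,0,0,0,0.039,-0.057,1],[0.087,0,0,0,0.048,-0.067,1],[0.102,0,0,0,0.057,-0.077,1],[0.116,0,0,0,0.067,-0.086,1],[0.131,0,0,0,0.078,-0.095,1],[0.146,0,0,0,0.088,-0.103,1],[0.160,0,0,0,0.100,-0.111,1],[0.175,0,0,0,0.111,-0.118,1],[0.189,0,0,0,0.123,-0.124,1],[0.204,0,0,0,0.135,-0.130,1],
```

```bash
python3 -m pendant '[[0.015,0,0,0,0.005,-0.014,1],[0.029,0,0,0,0.012,-0.026,1],[0.044,0,0,0,0.020,-0.037,1],[0.058,0,0,0,0.028,-0.048,1],[0.073,0,0,0,0.037,-0.059,1],[0.087,0,0,0,0.046,-0.069,1],[0.102,0,0,0,0.055,-0.079,1],[0.102,0,0,0,0.055,-0.079,1]]'; python3 arc.py .81 1.12 .34 .5 7 36
```

```text
clock: 9.0
ee_pos: [630.8, 101.1, 232.9]
tool_rot: [-2.8, -0.001, 1.493]
contact_force: [-5.5, 5.9, 0.3]
opening: 0.089
gripper_force: 58.9
[0.015,0,0,0,0.008,-0.011,1],[0.029,0,0,0,0.017,-0.021,1],[0.044,0,0,0,0.027,-0.031,1],[0.058,0,0,0,0.036,-0.040,1],[0.073,0,0,0,0.046,-0.049,1],[0.087,0,0,0,0.057,-0.058,1],[0.102,0,0,0,0.068,-0.066,1],
```

```bash
python3 -m pendant '[[0.015,0,0,0,0.007,-0.012,1],[0.029,0,0,0,0.016,-0.022,1],[0.044,0,0,0,0.026,-0.032,1],[0.058,0,0,0.001,0.035,-0.041,1],[0.073,0,0,0.002,0.045,-0.050,1],[0.087,0,0,0.003,0.056,-0.059,1],[0.102,0,0,0.003,0.067,-0.067,1],[0.102,0,0,0.003,0.067,-0.067,1],[0.102,0,0,0.003,0.067,-0.067,1]]'; python3 - <<'E'
from rig import get_image
import cv2,numpy as np
a,b=[cv2.resize(get_image(n)["img"][:,:,::-1],(400,300)) for n in("scene","side")]
cv2.imwrite("pics/e.png",np.hstack([a,b]))
E
```

```text
clock: 10.12
ee_pos: [673.6, 98.3, 253.4]
tool_rot: [-2.641, -0.0, 1.492]
contact_force: [-3.7, 1.2, 1.8]
opening: 0.083
gripper_force: 59.1
```

View pics/e.png

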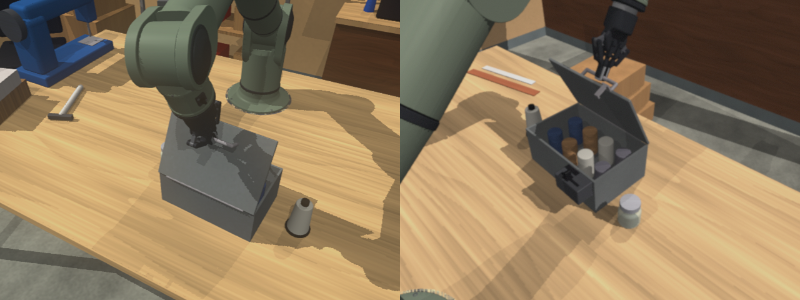

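Both views show the lid steeply open, about 1.1 rad, with the bar in the fingers. The cone at (302,215) in the scene half and the jar at (628,210) in the side half are undisturbed.

```bash
python3 -c "
from rig import arm
print(arm.finish_job())"
```

```text
the job is handed in; nothing more can be done
None
```

The tug showed the catch was off, so I left the thumb slide alone; I raised the lid by its handle to about 1.1 rad and handed in still holding it up, with the cone and jar undisturbed.

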